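Reload the bench wire dispenser from the store rack

TASK

Move the four reels of hook-up wire from the plywood store rack over to the bench dispenser, so that the row there follows the order of its coloured labels: each reel in the lane with labels of its own colour, sitting down on both steel rods between the lane's side walls with its axis along the rods. Set every reel down gently rather than dropping it, and do not shift the side cutters or the multimeter.

Things in the scene. Friction and masses are not known exactly. Their poses are not given: they have to be found in the camera images.
- reel_red: Reel of red wire standing like a wheel, 40 mm wide: cream flanges 56 mm across, red winding 50 mm across, 34 mm wide. Origin: its centre; y: its own axis, level, along the row (x, z may have turned). Stands in a row of four, 66 mm pitch, on the rods of the plywood store rack, centre 55 mm above the bench; dividers to 42 mm. Grip across the diameter, fingers closing square to the row.
- reel_yellow: Reel of yellow wire standing like a wheel, 40 mm wide: cream flanges 56 mm across, yellow winding 50 mm across, 34 mm wide. Origin: its centre; y: its own axis, level, along the row (x, z may have turned). Stands in a row of four, 66 mm pitch, on the rods of the plywood store rack, centre 55 mm above the bench; dividers to 42 mm. Grip across the diameter, fingers closing square to the row.
- reel_green: Reel of green wire standing like a wheel, 40 mm wide: cream flanges 56 mm across, green winding 50 mm across, 34 mm wide. Origin: its centre; y: its own axis, level, along the row (x, z may have turned). Stands in a row of four, 66 mm pitch, on the rods of the plywood store rack, centre 55 mm above the bench; dividers to 42 mm. Grip across the diameter, fingers closing square to the row.
- reel_blue: Reel of blue wire standing like a wheel, 40 mm wide: cream flanges 56 mm across, blue winding 50 mm across, 34 mm wide. Origin: its centre; y: its own axis, level, along the row (x, z may have turned). Stands in a row of four, 66 mm pitch, on the rods of the plywood store rack, centre 55 mm above the bench; dividers to 42 mm. Grip across the diameter, fingers closing square to the row.
- lane_red: Fixed dark grey dispenser lane with red label plates at its ends, one of four side by side along y. 136 (x) by 64 mm (y). Origin: centre of its underside, 12 mm above the bench; z up. Two rods along y at x = -17 and 17 mm carry a reel, its centre then 43 mm above the origin at x = 0. Side walls 30 mm high, 80 mm long, 58 mm apart inside; end plates under 19 mm high.
- lane_yellow: Fixed dark grey dispenser lane with yellow label plates at its ends, one of four side by side along y. 136 (x) by 64 mm (y). Origin: centre of its underside, 12 mm above the bench; z up. Two rods along y at x = -17 and 17 mm carry a reel, its centre then 43 mm above the origin at x = 0. Side walls 30 mm high, 80 mm long, 58 mm apart inside; end plates under 19 mm high.
- lane_green: Fixed dark grey dispenser lane with green label plates at its ends, one of four side by side along y. 136 (x) by 64 mm (y). Origin: centre of its underside, 12 mm above the bench; z up. Two rods along y at x = -17 and 17 mm carry a reel, its centre then 43 mm above the origin at x = 0. Side walls 30 mm high, 80 mm long, 58 mm apart inside; end plates under 19 mm high.
- lane_blue: Fixed dark grey dispenser lane with blue label plates at its ends, one of four side by side along y. 136 (x) by 64 mm (y). Origin: centre of its underside, 12 mm above the bench; z up. Two rods along y at x = -17 and 17 mm carry a reel, its centre then 43 mm above the origin at x = 0. Side walls 30 mm high, 80 mm long, 58 mm apart inside; end plates under 19 mm high.
- cutters: Bystander: side cutters with blue handles, about 140 mm long and 12 mm thick, lying loose on the bench just beyond the racks. Origin at the pivot, underside; x points to the jaws.
- meter: Bystander: yellow multimeter, 150 x 78 mm, 41 mm high at its dial, lying loose on the bench just beyond the racks. Origin at the centre of its underside; x along its length.

How it is judged:
At the end, for the whole second after the job is handed in: Each reel rests in the lane of its own colour: centre within 6 mm of the lane's middle along the lane's x and 12 mm along y, 39 to 47 mm above the lane's origin (resting on both rods), its axis within 0.2 rad of the rods' direction, at rest (under 0.02 m/s) (x of reel_red in the frame of lane_red between -0.006 and 0.006 m and y of reel_red in the frame of lane_red between -0.012 and 0.012 m and z of reel_red in the frame of lane_red between 0.039 and 0.047 m and angle between the y axis of reel_red and the y axis of lane_red, either way round below 0.2 rad and linear speed of each of reel_red, reel_yellow, reel_green, reel_blue below 0.02 m/s and x of reel_yellow in the frame of lane_yellow between -0.006 and 0.006 m and y of reel_yellow in the frame of lane_yellow between -0.012 and 0.012 m and z of reel_yellow in the frame of lane_yellow between 0.039 and 0.047 m and angle between the y axis of reel_yellow and the y axis of lane_yellow, either way round below 0.2 rad and x of reel_green in the frame of lane_green between -0.006 and 0.006 m and y of reel_green in the frame of lane_green between -0.012 and 0.012 m and z of reel_green in the frame of lane_green between 0.039 and 0.047 m and angle between the y axis of reel_green and the y axis of lane_green, either way round below 0.2 rad and x of reel_blue in the frame of lane_blue between -0.006 and 0.006 m and y of reel_blue in the frame of lane_blue between -0.012 and 0.012 m and z of reel_blue in the frame of lane_blue between 0.039 and 0.047 m and angle between the y axis of reel_blue and the y axis of lane_blue, either way round below 0.2 rad); the robot touches nothing.
It fails at once if a reel is dropped or thrown (moves faster than 0.7 m/s while nothing of the robot touches it, a fall of about 25 mm) ((contact force between each of the arm, the fingers and reel_red below 0.1 N and linear speed of reel_red above 0.7 m/s) or (contact force between each of the arm, the fingers and reel_yellow below 0.1 N and linear speed of reel_yellow above 0.7 m/s) or (contact force between each of the arm, the fingers and reel_green below 0.1 N and linear speed of reel_green above 0.7 m/s) or (contact force between each of the arm, the fingers and reel_blue below 0.1 N and linear speed of reel_blue above 0.7 m/s)).
It fails at once if the side cutters or the multimeter are shifted by more than 20 mm (distance of any of cutters, meter from where it was at the start of the episode above 0.02 m).
It also fails if it takes over 106 s, if anything falls off the work surface, if the arm or the gripper's body presses on something with over 40 N, if the wrist force passes 120 N, or if a joint passes its speed limit or range.

ROBOT

A 6-joint arm with a two-finger parallel gripper is mounted at the origin on the work surface. World frame = base frame: x ahead of the robot, y to its left, z up, the work surface at z = 0. Lengths are in m, angles in rad, forces in N, time in s.
With the tool pointing down it reaches from about 0.275 to 0.725 m from the base axis. Payload 15.9 kg.
Tool frame: the origin (TCP) lies midway between the tips of the shut fingers; the grasp point (between the pads) lies 19 mm behind it; z points along the fingers, y is the line along which they close (so a half turn about z gives the same grasp; the last joint's range is limited). The gripper opens to 85 mm and grips with 20 to 120 N. Pads are 22 mm wide; open, the fingers measure 114 mm over their backs; the gripper's body (76 mm by 85 mm) begins 54 mm behind the grasp point. The pads swing forward as they close: fully open they stand 13 mm farther back than shut.
Start: joints at [-1.17, 0.213, -0.034, 1.323, 0, 1.571], TCP at [0.195, -0.46, 0.231] pointing down, gripper open.
Joint ranges: [-2.98, 2.98], [-0.74, 1.72], [-1.14, 1.35], [-2.1, 2.04], [-1.57, 1.44], [-3.14, 3.14]. Speed limits (rad/s): [1.89, 1.89, 2.39, 2.57, 3.14, 3.14].

INTERFACE

Orientations are given as a 3x3 rotation matrix whose columns are the frame's x, y, z axes.
In Python, from workcell import read_state, read_camera, finish_job gives the robot as it stands.
- The arm moves only by the tool carry_out, never from a script. Its arguments are lists of equal length, an entry for each row: "slide": the shift along the tool's x, y, z in m, a list of three; "spin": the turn about the tool's z in degrees; "fingers": the finger opening in m, from 0 to 0.0854. In form: {"slide": [[x, y, z], ...], "spin": [spin, ...], "fingers": [fingers, ...]}. A call has 1 to 12 rows; each row is the pose to reach, as a shift and turn from the pose commanded when the call began, along the tool's axes at that moment; what a row does not reach only later rows make up. A row lasts 1/10 s, in which the tool goes at most 50 mm and 8.59 degrees, less where a joint would pass 70% of its speed; a pose out of reach is approached as far as the arm can. A call with a gripper value outside its range is refused whole. The fingers move at their own pace and stop on an object; the grip force is fixed at half the most. Time passes only in rows, so rows that repeat a pose let the fingers close. It gives the time, the measured TCP pose, the force, the opening and the grip force at its end, in the units of the state.
- read_state(): the state, without advancing time (a new reading comes with each control period).
- read_camera(name): name is "side" or "top" or "wrist"; returns a dict with "image" (480x640x3 uint8, red, green, blue), "range_z" (480x640 float32, m along the optical axis (not along the pixel's ray), 0 where there is no reading), "fov_y" (degrees; the focal length in pixels is half the picture's height over the tangent of half this angle, whatever the lens; pixels are square), "cx", "cy" (the principal point, pixels), "T" (4x4, takes a point from camera to world coordinates); the wrist camera has in their place "mount" (4x4, takes a point from camera to tool coordinates, whose origin is the TCP and whose axes are the flange's). Camera axes: x right, y up, looking along -z (the intrinsics and any distortion apply to the point x, -y, -z); pixel columns grow to the right and rows downward; lengths in m; the calibration is good to about 2 mm. A picture is of the moment at which its call begins: read the wrist's pose just before it.
- finish_job(): hands the job in; it is judged then, once.
The state is a dict: "time": time; "joint_pos": joint angles; "qd": joint speeds; "joint_torque": joint torques, N m; "ee_pos": TCP position; "orientation": TCP orientation; "wrist_force": force on the tool from outside, world axes, zero at the start; "torque": the same for the moment, N m; "opening": finger opening in m; "grip_force": force on a finger pad.
Only numpy, scipy, OpenCV 4.12 (cv2) and the standard library are available. Lean on these libraries where they do the work, as an engineer would, in place of code of your own. Each camera call takes 0.05 s, during which the arm holds its last target. There are 200 camera calls.

## Working session

There is one attempt and no reset: what is moved stays moved. The work goes in short steps, Python scripts to look and compute and a tool call to move; the robot and the scene stay as the last step left them, time stands still between calls to the robot, and variables do not carry over. Pictures are saved under pics/ and viewed, at most 14 in all, crops included, and the job is handed in when it is done.

Besides the shell and the picture viewer there is one more tool, called after ">>>" as name([rows], argument=value, ...), one row to a line, values as JSON. carry_out: Moves the arm, as the interface text tells. Its arguments: {"type":"object","properties":{"slide":{"type":"array"},"spin":{"type":"array"},"fingers":{"type":"array"}},"required":["slide","spin","fingers"]}

```bash
mkdir -p pics; python3 - <<'E'
from workcell import *
import cv2,numpy as np,pickle
s=read_state();print(s['ee_pos'],s['orientation'],s['opening'],s['time'])
for n in ('top','side'):
    c=read_camera(n);pickle.dump(c,open(n+'.pkl','wb'))
    print(n,c['fov_y'],c['cx'],c['cy'],np.round(c['T'],3).tolist(),[k for k in c])
    cv2.imwrite(f'pics/{n}0.png',c['image'][:,:,::-1])
E
```

```text
[ 0.19495427 -0.46007518  0.23084229] [[ 9.20752296e-01  3.90147483e-01 -3.89478695e-04]
 [ 3.90147676e-01 -9.20751765e-01  9.88751621e-04]
 [ 2.71457599e-05 -1.06234953e-03 -9.99999435e-01]] 0.08519002351408538 0.0
top 43.075181337129784 317.02887387008116 239.71705434834675 [[0.012, 0.997, -0.073, 0.549], [-1.0, 0.012, -0.008, 0.006], [-0.007, 0.073, 0.997, 1.14], [0.0, 0.0, 0.0, 1.0]] ['image', 'range_z', 'fov_y', 'cx', 'cy', 'T']
side 48.00990776081681 322.8710942792467 231.00348620917953 [[-0.915, 0.305, -0.264, 0.305], [-0.403, -0.708, 0.58, 0.674], [-0.01, 0.638, 0.77, 0.966], [0.0, 0.0, 0.0, 1.0]] ['image', 'range_z', 'fov_y', 'cx', 'cy', 'T']
```

View pics/top0.png

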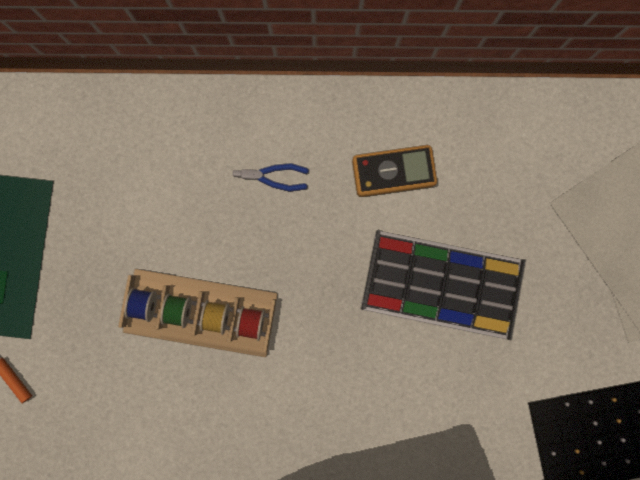

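View pics/side0.png

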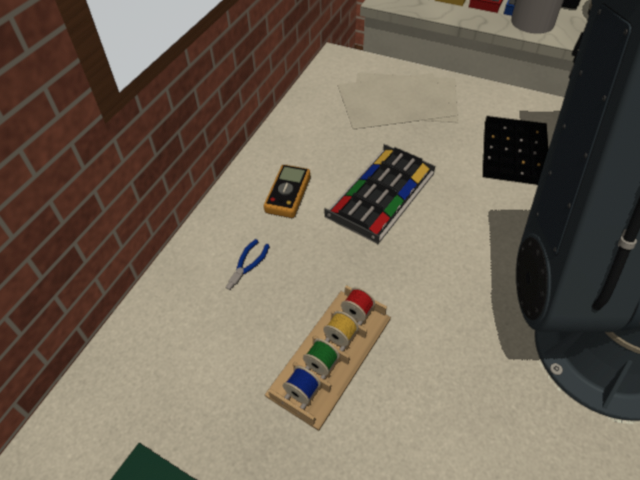

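The top view shows the reels at blue (141,305), green (176,311), yellow (214,317) and red (251,323). The lane label pairs, in order, are red (396,244)/(384,302), green (432,252)/(420,310), blue (467,260)/(456,318) and yellow (502,267)/(492,325).

```bash
cat > h.py <<'E'
import numpy as np,cv2
def pts(c,T=None):
    T=c['T'] if T is None else T
    h,w=c['range_z'].shape; f=h/2/np.tan(np.radians(c['fov_y']/2))
    v,u=np.mgrid[:h,:w]; r=c['range_z']
    P=np.stack([(u-c['cx'])/f*r,-(v-c['cy'])/f*r,-r],-1)
    return P@T[:3,:3].T+T[:3,3]
def masks(im):
    hsv=cv2.cvtColor(im,cv2.COLOR_RGB2HSV);H,S,V=cv2.split(hsv)
    g=(S>140)&(V>50)
    return dict(red=g&((H<6)|(H>174)),yellow=g&(H>17)&(H<32),green=g&(H>50)&(H<85),blue=g&(H>105)&(H<130))
def blobs(m,amin):
    n,l,s,c=cv2.connectedComponentsWithStats(m.astype(np.uint8))
    return [(c[i],l==i,s[i,4]) for i in range(1,n) if s[i,4]>=amin]
E
python3 - <<'E'
import pickle
from h import *
for n in('top','side'):
    c=pickle.load(open(n+'.pkl','rb'));P=pts(c)
    for k,m in masks(c['image']).items():
        for ce,b,a in blobs(m,25):
            q=P[b&(c['range_z']>0)]
            if len(q) and q[:,0].mean()<.75: print(n,k,a,ce.round(1),np.median(q,0).round(4),q.min(0).round(3),q.max(0).round(3))
c=pickle.load(open('top.pkl','rb'));P=pts(c);print(P[400,100],P[150,520],P[200,200])
E
```

```text
top red 365 [395.3 245.1] [ 0.6226 -0.1292  0.0254] [ 0.608 -0.161  0.013] [ 0.638 -0.1    0.035]
top red 373 [384.3 301.7] [ 0.5187 -0.1096  0.0246] [ 0.504 -0.14   0.013] [ 0.533 -0.08   0.034]
top red 486 [249.1 323. ] [0.4808 0.1301 0.0765] [0.455 0.112 0.061] [0.504 0.148 0.084]
top yellow 369 [501.5 266.6] [ 0.5851 -0.3237  0.0251] [ 0.572 -0.353  0.015] [ 0.6   -0.294  0.035]
top yellow 491 [212.5 316.8] [0.4904 0.1943 0.0765] [0.463 0.176 0.013] [0.514 0.213 0.085]
top yellow 382 [491.  323.6] [ 0.4816 -0.3036  0.0245] [ 0.466 -0.335  0.013] [ 0.497 -0.274  0.034]
top green 134 [  2.1 283.8] [0.5462 0.602  0.0048] [0.509 0.594 0.   ] [0.567 0.608 0.01 ]
top blue 136 [282.3 185.1] [0.7322 0.0816 0.012 ] [0.726 0.04  0.007] [0.747 0.123 0.016]
top blue 324 [466.2 259.3] [ 0.5984 -0.2592  0.0253] [ 0.584 -0.288  0.017] [ 0.612 -0.23   0.034]
top blue 256 [136.1 305.2] [0.5092 0.3278 0.0781] [0.492 0.312 0.068] [0.527 0.344 0.084]
top blue 345 [455.3 316.3] [ 0.4945 -0.2387  0.0249] [ 0.48  -0.269  0.016] [ 0.507 -0.21   0.035]
side red 288 [485.5   4.5] [ 0.5142 -1.1482  0.0436]
[... 918 characters left out ...]
  -0.144  0.031]
side green 372 [323.4 352.9] [0.4929 0.2645 0.0749] [0.474 0.247 0.055] [0.52  0.28  0.082]
side blue 70 [509.1   8.7] [ 0.4369 -1.1469  0.0457] [ 0.425 -1.158  0.027] [ 0.448 -1.138  0.061]
side blue 117 [369.7 171.7] [ 0.5975 -0.2567  0.024 ] [ 0.584 -0.289  0.016] [ 0.612 -0.218  0.043]
side blue 187 [406.7 188.6] [ 0.4945 -0.237   0.0227] [ 0.479 -0.281  0.013] [ 0.511 -0.206  0.031]
side blue 131 [257.  259.5] [0.7318 0.0861 0.0098] [0.723 0.042 0.002] [0.747 0.126 0.014]
side blue 435 [303.7 381.3] [0.5029 0.3275 0.075 ] [0.483 0.31  0.052] [0.53  0.344 0.083]
[ 0.33071452  0.4124731  -0.00126948] [ 0.80863278 -0.36937957 -0.00386246] [0.70511612 0.23636189 0.00213649]
```

Lane centres are the label midpoints: red (.571,-.119), green (.558,-.184), blue (.546,-.249), yellow (.533,-.314). The pitch comes out at 66 mm as given, and the row is turned 10.8°. The store row is turned 8.1°, with red at (.479,.130). I'll go above red first and look with the wrist camera.

>>> carry_out([
  [0.49,-0.43,0.03],
  [0.49,-0.43,0.03],
  [0.49,-0.43,0.03],
  [0.49,-0.43,0.03],
  [0.49,-0.43,0.03],
  [0.49,-0.43,0.03],
  [0.49,-0.43,0.03],
  [0.49,-0.43,0.03],
  [0.49,-0.43,0.03],
  [0.49,-0.43,0.03],
  [0.49,-0.43,0.03],
  [0.49,-0.43,0.03],
], spin=[-59,-59,-59,-59,-59,-59,-59,-59,-59,-59,-59,-59], fingers=[0.085,0.085,0.085,0.085,0.085,0.085,0.085,0.085,0.085,0.085,0.085,0.085])

```text
time: 1.3
ee_pos: [0.4559, 0.0815, 0.2035]
orientation: [[0.139, 0.99, 0.0], [0.99, -0.139, -0.0], [-0.0, 0.0, -1.0]]
wrist_force: [1.2, -1.0, 0.3]
opening: 0.0853
grip_force: 0.0
```

>>> carry_out([
  [0.12,0.01,-0.05],
  [0.12,0.01,-0.05],
  [0.12,0.01,-0.05],
  [0.12,0.01,-0.05],
  [0.12,0.01,-0.05],
  [0.12,0.01,-0.05],
], spin=[0,0,0,0,0,0], fingers=[0.085,0.085,0.085,0.085,0.085,0.085])

```text
time: 1.9
ee_pos: [0.4819, 0.1959, 0.2532]
orientation: [[0.14, 0.99, -0.001], [0.99, -0.14, -0.001], [-0.001, -0.001, -1.0]]
wrist_force: [0.3, -0.8, 0.2]
opening: 0.0849
grip_force: 0.0
```

```bash
cat > wl.py <<'E'
import sys
from workcell import *
from h import *
s=read_state();c=read_camera('wrist')
A=np.eye(4);A[:3,:3]=s['orientation'];A[:3,3]=s['ee_pos']
P=pts(c,A@c['mount']);np.save('P.npy',P)
print(s['time'],s['ee_pos'],s['joint_pos'])
cv2.imwrite('pics/%s.png'%sys.argv[1],c['image'][:,:,::-1])
for k,m in masks(c['image']).items():
    for ce,b,a in blobs(m,300):
        b=b&(c['range_z']>0)&(P[...,2]>.02)
        q=P[b]
        if len(q)<100: continue
        print(k,a,ce.round(),'med',np.median(q,0).round(4),np.percentile(q,1,0).round(4),np.percentile(q,99,0).round(4))
E
python3 wl.py w1
```

```text
1.9 [0.4818751  0.19587071 0.25319985] [ 3.86171476e-01  2.53986680e-01  7.32907490e-02  1.39116928e+00
 -1.56178547e-04  2.09778671e+00]
red 1713 [324. 295.] med [0.4778 0.1294 0.0776] [0.4541 0.1124 0.0606] [0.5019 0.1465 0.0813]
yellow 2153 [325. 223.] med [0.4879 0.1936 0.0774] [0.4637 0.1755 0.0581] [0.5125 0.2109 0.0815]
green 2401 [327. 137.] med [0.4986 0.2626 0.0777] [0.4757 0.245  0.064 ] [0.522  0.2799 0.0815]
blue 2880 [329.  48.] med [0.5088 0.3262 0.0775] [0.4856 0.3083 0.0627] [0.5326 0.3433 0.0816]
```

View pics/w1.png

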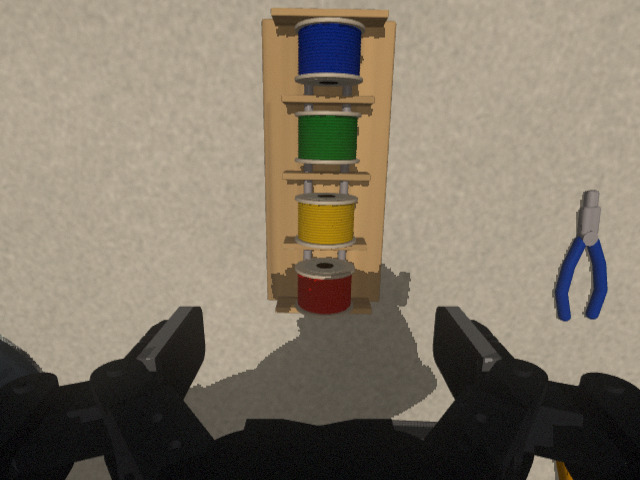

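Wrist view: the reels lie in a column, blue (329,48), green (327,137), yellow (325,223) and red (324,295), with the axis along image y. All are at consistent heights. Descending on red.

>>> carry_out([
  [-0.04,0.005,0],
  [-0.066,0.005,0.02],
  [-0.066,0.005,0.07],
  [-0.066,0.005,0.12],
  [-0.066,0.005,0.16],
  [-0.066,0.005,0.19],
  [-0.066,0.005,0.21],
  [-0.066,0.005,0.221],
  [-0.066,0.005,0.221],
], spin=[0,0,0,0,0,0,0,0,0], fingers=[0.085,0.085,0.085,0.085,0.085,0.085,0.085,0.085,0.085])

```text
time: 2.85
ee_pos: [0.477, 0.1298, 0.0318]
orientation: [[0.141, 0.99, -0.002], [0.99, -0.141, -0.001], [-0.001, -0.002, -1.0]]
wrist_force: [-0.2, -1.1, -0.0]
opening: 0.0852
grip_force: 0.0
```

>>> carry_out([
  [0,0,0],
  [0,0,0],
  [0,0,0],
  [0,0,0],
  [0,0,0],
  [0,0,0],
  [0,0,0],
  [0,0,0],
], spin=[0,0,0,0,0,0,0,0], fingers=[0.07,0.06,0.05,0.04,0.04,0.04,0.04,0.04])

```text
time: 3.65
ee_pos: [0.478, 0.1308, 0.0337]
orientation: [[0.14, 0.99, 0.001], [0.99, -0.14, 0.001], [0.001, 0.001, -1.0]]
wrist_force: [-6.5, 0.3, 11.3]
opening: 0.0488
grip_force: 59.7
```

>>> carry_out([
  [0,0,-0.01],
  [0,0,-0.04],
  [0,0,-0.075],
  [-0.03,0.016,-0.075],
  [-0.07,0.038,-0.075],
  [-0.11,0.06,-0.075],
  [-0.15,0.081,-0.075],
  [-0.19,0.103,-0.075],
  [-0.22,0.12,-0.075],
  [-0.234,0.127,-0.075],
  [-0.234,0.127,-0.075],
  [-0.234,0.127,-0.075],
], spin=[0,0,0,0.5,1,1.5,2,2.7,2.7,2.7,2.7,2.7], fingers=[0.04,0.04,0.04,0.04,0.04,0.04,0.04,0.04,0.04,0.04,0.04,0.04])

```text
time: 4.85
ee_pos: [0.5708, -0.1183, 0.108]
orientation: [[0.186, 0.982, -0.0], [0.982, -0.186, 0.0], [0.0, -0.0, -1.0]]
wrist_force: [-0.5, 0.0, -1.6]
opening: 0.0482
grip_force: 62.2
```

```bash
python3 wl.py w2
```

```text
4.85 [ 0.57081238 -0.1182556   0.10803695] [-2.04435420e-01  4.31751819e-01 -4.53018659e-02  1.09385290e+00
  2.85468019e-04  1.55375112e+00]
red 2641 [230. 251.] med [ 0.5184 -0.1061  0.0256] [ 0.5046 -0.1376  0.0205] [ 0.5321 -0.0812  0.0306]
red 2570 [404. 250.] med [ 0.6229 -0.125   0.0256] [ 0.6113 -0.1591  0.0205] [ 0.6356 -0.1007  0.0307]
red 12395 [318. 374.] med [ 0.5713 -0.1183  0.1517] [ 0.5474 -0.1372  0.1374] [ 0.5944 -0.1027  0.155 ]
yellow 8909 [577. 198.] med [ 0.7257 -0.1086  0.0299] [ 0.7132 -0.2016  0.0203] [ 0.7561 -0.0543  0.0331]
yellow 327 [601. 136.] med [ 0.7335 -0.0787  0.0348] [ 0.7284 -0.0838  0.033 ] [ 0.7387 -0.0737  0.0365]
```

View pics/w2.png

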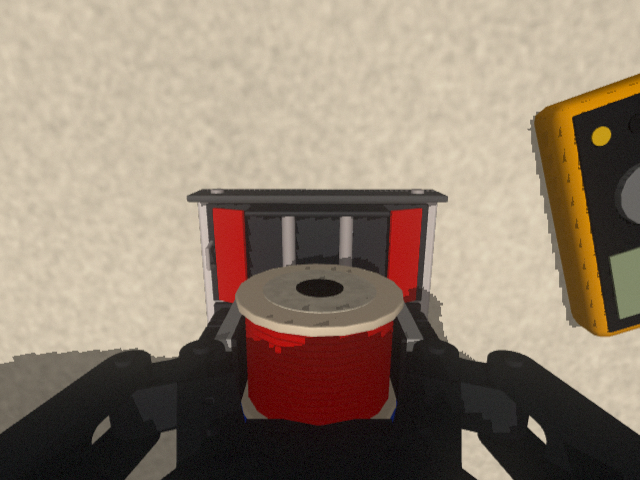

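The wrist view shows the red reel held upright at (318,374), centred between the red labels at (230,251) and (404,250). Lowering it.

>>> carry_out([
  [0,0,0.03],
  [0,0,0.055],
  [0,0,0.067],
  [0,0,0.072],
  [0,0,0.075],
  [0,0,0.076],
  [0,0,0.076],
  [0,0,0.076],
], spin=[0,0,0,0,0,0,0,0], fingers=[0.04,0.04,0.04,0.04,0.04,0.04,0.04,0.04])

```text
time: 5.7
ee_pos: [0.5709, -0.1181, 0.0338]
orientation: [[0.186, 0.983, 0.001], [0.983, -0.186, 0.001], [0.001, 0.001, -1.0]]
wrist_force: [-11.8, 5.9, 19.6]
opening: 0.0486
grip_force: 64.1
```

>>> carry_out([
  [0,0,0],
  [0,0,0],
  [0,0,0],
  [0,0,0],
  [0,0,0],
  [0,0,0],
  [0,0,-0.01],
  [0,0,-0.04],
  [0,0,-0.08],
  [0,0,-0.12],
  [0,0,-0.16],
  [0,0,-0.16],
], spin=[0,0,0,0,0,0,0,0,0,0,0,0], fingers=[0.052,0.058,0.066,0.075,0.085,0.085,0.085,0.085,0.085,0.085,0.085,0.085])

```text
time: 6.9
ee_pos: [0.5732, -0.1193, 0.198]
orientation: [[0.186, 0.982, 0.008], [0.982, -0.186, -0.002], [-0.0, 0.008, -1.0]]
wrist_force: [0.2, -1.3, -0.9]
opening: 0.0851
grip_force: 0.0
```

```bash
python3 wl.py w3
```

```text
6.9 [ 0.57323774 -0.11926776  0.19804629] [-2.05146266e-01  3.90739511e-01  1.24251096e-01  1.29597248e+00
  2.41230400e-05  1.55304316e+00]
red 1640 [249. 224.] med [ 0.5187 -0.1096  0.026 ] [ 0.5049 -0.1399  0.0206] [ 0.532  -0.0813  0.0308]
red 1642 [375. 224.] med [ 0.6217 -0.1292  0.0261] [ 0.6082 -0.1593  0.0205] [ 0.6356 -0.1012  0.0309]
red 2958 [312. 239.] med [ 0.5703 -0.1195  0.0775] [ 0.5459 -0.1377  0.0597] [ 0.5945 -0.1018  0.0814]
yellow 4786 [522. 174.] med [ 0.7321 -0.1048  0.0308] [ 0.7136 -0.2012  0.0208] [ 0.805  -0.0514  0.0337]
yellow 456 [257. 407.] med [ 0.4846 -0.2857  0.0254] [ 0.4733 -0.2979  0.0205] [ 0.4954 -0.2746  0.0306]
yellow 466 [368. 407.] med [ 0.5887 -0.3053  0.0257] [ 0.578  -0.3207  0.0204] [ 0.5994 -0.2945  0.0308]
green 1222 [252. 298.] med [ 0.5054 -0.1756  0.0256] [ 0.4928 -0.2038  0.0206] [ 0.5194 -0.146   0.0307]
green 1188 [372. 298.] med [ 0.6089 -0.1953  0.0263] [ 0.5961 -0.2238  0.0209] [ 0.6232 -0.1655  0.0308]
blue 1198 [256. 364.] med [ 0.4941 -0.2388  0.0259] [ 0.4801 -0.2691  0.0205] [ 0.5072 -0.2107  0.0306]
blue 1210 [370. 363.] med [ 0.5972 -0.2583  0.026 ] [ 0.5837 -0.2889  0.0206] [ 0.611  -0.2301  0.0307]
```

View pics/w3.png

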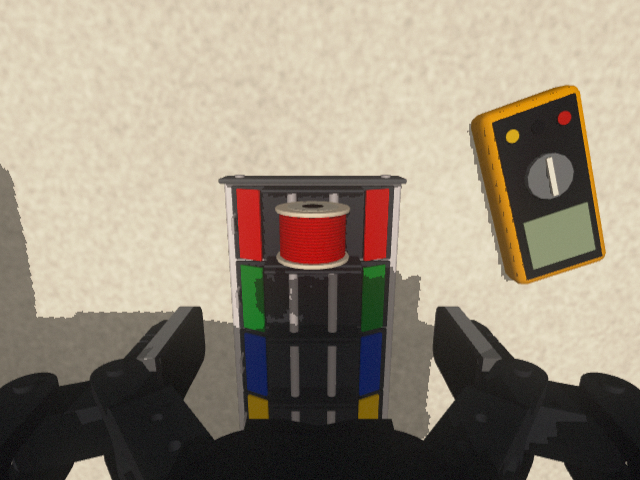

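The wrist view shows red seated at (312,239) between its labels at (249,224) and (375,224), centre (.570,-.1195). The lanes measured here agree with the first estimate. Yellow is next.

>>> carry_out([
  [0.035,-0.017,0],
  [0.075,-0.036,0],
  [0.115,-0.055,0],
  [0.155,-0.074,0],
  [0.195,-0.093,0],
  [0.235,-0.112,0],
  [0.27,-0.13,0],
  [0.291,-0.1395,0],
  [0.291,-0.1395,0],
  [0.291,-0.1395,0.03],
  [0.291,-0.1395,0.06],
], spin=[0,-0.5,-1,-1.5,-2,-2.7,-2.7,-2.7,-2.7,-2.7,-2.7], fingers=[0.085,0.085,0.085,0.085,0.085,0.085,0.085,0.085,0.085,0.085,0.085])

```text
time: 8.05
ee_pos: [0.4884, 0.1929, 0.1311]
orientation: [[0.14, 0.99, 0.001], [0.99, -0.14, 0.0], [0.0, 0.001, -1.0]]
wrist_force: [-0.3, -0.1, -0.9]
opening: 0.085
grip_force: 0.0
```

Commanded z is about .131, so I need to go down .099.

>>> carry_out([
  [0.001,0,0.035],
  [0.001,0,0.065],
  [0.001,0,0.085],
  [0.001,0,0.098],
  [0.001,0,0.098],
  [0.001,0,0.098],
  [0.001,0,0.098],
  [0.001,0,0.098],
  [0.001,0,0.098],
  [0.001,0,0.098],
  [0.001,0,0.098],
  [0.001,0,0.098],
], spin=[0,0,0,0,0,0,0,0,0,0,0,0], fingers=[0.085,0.085,0.085,0.085,0.085,0.07,0.06,0.05,0.04,0.04,0.04,0.04])

```text
time: 9.25
ee_pos: [0.488, 0.1942, 0.0347]
orientation: [[0.14, 0.99, 0.0], [0.99, -0.14, 0.001], [0.001, -0.0, -1.0]]
wrist_force: [-6.9, -0.6, 11.0]
opening: 0.0484
grip_force: 59.9
```

>>> carry_out([
  [0,0,-0.01],
  [0,0,-0.04],
  [0,0,-0.078],
  [-0.03,0.007,-0.078],
  [-0.07,0.0163,-0.078],
  [-0.11,0.0256,-0.078],
  [-0.15,0.035,-0.078],
  [-0.19,0.0443,-0.078],
  [-0.23,0.0536,-0.078],
  [-0.27,0.0629,-0.078],
  [-0.31,0.0722,-0.078],
  [-0.35,0.0815,-0.078],
], spin=[0,0,0,0.5,1,1.5,2,2.7,2.7,2.7,2.7,2.7], fingers=[0.04,0.04,0.04,0.04,0.04,0.04,0.04,0.04,0.04,0.04,0.04,0.04])

```text
time: 10.45
ee_pos: [0.5202, -0.1658, 0.1128]
orientation: [[0.186, 0.982, 0.001], [0.982, -0.186, -0.0], [-0.0, 0.001, -1.0]]
wrist_force: [1.0, 0.0, -1.6]
opening: 0.0486
grip_force: 62.5
```

```bash
cat > go.py <<'E'
import sys,numpy as np
from workcell import read_state
s=read_state();t=np.array([float(a) for a in sys.argv[1:4]]);R=s['orientation']
print(s['time'],s['ee_pos'],'slide',np.round(np.array(R).T@(t-s['ee_pos']),4),'yangle',np.degrees(np.arctan2(R[1][1],R[0][1])).round(2))
E
python3 go.py .533 -.3138 .11
```

```text
10.45 [ 0.520234   -0.16577558  0.11282654] slide [-0.1431  0.0401  0.0029] yangle -10.74
```

>>> carry_out([
  [-0.035,0.01,0],
  [-0.07,0.02,0],
  [-0.105,0.03,0],
  [-0.13,0.036,0],
  [-0.144,0.04,0],
  [-0.144,0.04,0],
  [-0.144,0.04,0],
], spin=[0,0,0,0,0,0,0], fingers=[0.04,0.04,0.04,0.04,0.04,0.04,0.04])

```text
time: 11.15
ee_pos: [0.5326, -0.3122, 0.112]
orientation: [[0.186, 0.983, 0.0], [0.983, -0.186, 0.0], [0.0, 0.0, -1.0]]
wrist_force: [0.3, -0.0, -1.0]
opening: 0.0481
grip_force: 62.5
```

```bash
python3 wl.py w4;python3 go.py .533 -.3138 .0335
```

```text
11.15 [ 0.53258077 -0.31221671  0.11199403] [-5.30373378e-01  4.98463320e-01  6.97783542e-02  1.14218648e+00
  2.69499639e-04  1.22776517e+00]
yellow 2539 [233. 249.] med [ 0.4813 -0.3002  0.0256] [ 0.4675 -0.3318  0.0205] [ 0.4952 -0.2756  0.0307]
yellow 2515 [405. 249.] med [ 0.5857 -0.3196  0.0255] [ 0.5741 -0.3537  0.0206] [ 0.5986 -0.2952  0.0308]
yellow 12637 [318. 372.] med [ 0.5331 -0.3123  0.1547] [ 0.5093 -0.3309  0.1403] [ 0.5563 -0.2963  0.158 ]
green 2764 [221.  39.] med [ 0.5041 -0.1855  0.0261] [ 0.492  -0.2054  0.0205] [ 0.5156 -0.1663  0.0308]
green 2794 [417.  39.] med [ 0.6071 -0.2051  0.0262] [ 0.5952 -0.2249  0.0206] [ 0.6198 -0.1872  0.0309]
blue 3493 [227. 144.] med [ 0.494  -0.2388  0.0261] [ 0.48   -0.2692  0.0206] [ 0.5071 -0.2113  0.0307]
blue 3516 [410. 144.] med [ 0.5967 -0.2584  0.0263] [ 0.5833 -0.2889  0.0207] [ 0.6107 -0.2309  0.0309]
11.2 [ 0.53261951 -0.31181999  0.11201574] slide [-0.0019  0.0007  0.0785] yangle -10.7
```

>>> carry_out([
  [-0.002,0.001,0.035],
  [-0.002,0.001,0.06],
  [-0.002,0.001,0.07],
  [-0.002,0.001,0.075],
  [-0.002,0.001,0.077],
  [-0.002,0.001,0.079],
  [-0.002,0.001,0.079],
  [-0.002,0.001,0.079],
], spin=[0,0,0,0,0,0,0,0], fingers=[0.04,0.04,0.04,0.04,0.04,0.04,0.04,0.04])

```text
time: 12.0
ee_pos: [0.5335, -0.3147, 0.035]
orientation: [[0.186, 0.983, 0.001], [0.983, -0.186, -0.0], [0.0, 0.001, -1.0]]
wrist_force: [-8.3, 7.1, 15.1]
opening: 0.0482
grip_force: 64.1
```

>>> carry_out([
  [0,0,0],
  [0,0,0],
  [0,0,0],
  [0,0,0],
  [0,0,0],
  [0,0,0],
  [0,0,-0.01],
  [0,0,-0.04],
  [0,0,-0.08],
  [0,0,-0.12],
  [0,0,-0.16],
  [0,0,-0.16],
], spin=[0,0,0,0,0,0,0,0,0,0,0,0], fingers=[0.052,0.058,0.066,0.075,0.085,0.085,0.085,0.085,0.085,0.085,0.085,0.085])

```text
time: 13.2
ee_pos: [0.5351, -0.3161, 0.1992]
orientation: [[0.186, 0.982, 0.007], [0.982, -0.186, -0.004], [-0.003, 0.008, -1.0]]
wrist_force: [0.9, -0.6, -0.4]
opening: 0.0843
grip_force: 0.0
```

```bash
python3 wl.py w5 |grep yellow;python3 go.py .4986 .263 .20
```

```text
yellow 1699 [570.  13.] med [ 0.7442 -0.1995  0.0299] [ 0.7309 -0.2066  0.0204] [ 0.7901 -0.1868  0.0336]
yellow 1670 [250. 220.] med [ 0.4816 -0.3039  0.0261] [ 0.4673 -0.3339  0.0204] [ 0.4949 -0.2758  0.0307]
yellow 1655 [376. 220.] med [ 0.5846 -0.3236  0.0261] [ 0.5712 -0.3536  0.0207] [ 0.5983 -0.2954  0.0308]
yellow 2971 [313. 237.] med [ 0.5328 -0.3157  0.0775] [ 0.5083 -0.3343  0.0595] [ 0.5569 -0.2979  0.0813]
13.25 [ 0.53442615 -0.31571935  0.19620922] slide [ 0.5619 -0.143  -0.0056] yangle -10.74
```

Yellow is seated within 2 mm. Next is green.

>>> carry_out([
  [0.03,-0.008,0],
  [0.07,-0.018,0],
  [0.115,-0.029,0],
  [0.16,-0.041,0],
  [0.205,-0.052,0],
  [0.25,-0.064,0],
  [0.295,-0.075,0],
  [0.34,-0.086,0],
  [0.385,-0.098,0],
  [0.43,-0.109,0],
  [0.475,-0.121,0],
  [0.515,-0.131,0],
], spin=[0,-0.5,-1,-1.5,-2,-2.7,-2.7,-2.7,-2.7,-2.7,-2.7,-2.7], fingers=[0.085,0.085,0.085,0.085,0.085,0.085,0.085,0.085,0.085,0.085,0.085,0.085])

```text
time: 14.45
ee_pos: [0.4994, 0.2175, 0.1922]
orientation: [[0.139, 0.99, -0.001], [0.99, -0.139, -0.0], [-0.0, -0.001, -1.0]]
wrist_force: [0.4, -0.6, 0.5]
opening: 0.085
grip_force: 0.0
```

>>> carry_out([
  [0.035,-0.01,0],
  [0.047,-0.014,0],
  [0.047,-0.014,0.03],
  [0.047,-0.014,0.06],
  [0.047,-0.014,0.06],
], spin=[0,0,0,0,0], fingers=[0.085,0.085,0.085,0.085,0.085])

```text
time: 14.95
ee_pos: [0.4908, 0.2624, 0.1291]
orientation: [[0.14, 0.99, -0.006], [0.99, -0.14, -0.003], [-0.004, -0.005, -1.0]]
wrist_force: [-0.4, -0.3, -0.4]
opening: 0.0851
grip_force: 0.0
```

```bash
python3 go.py .4986 .263 .033
```

```text
14.95 [0.49083902 0.26235003 0.12909337] slide [0.0021 0.0081 0.096 ] yangle -8.04
```

>>> carry_out([
  [0.001,0.007,0.01],
  [0.001,0.007,0.04],
  [0.001,0.007,0.07],
  [0.001,0.007,0.087],
  [0.001,0.007,0.097],
  [0.001,0.007,0.097],
  [0.001,0.007,0.097],
  [0.001,0.007,0.097],
  [0.001,0.007,0.097],
  [0.001,0.007,0.097],
  [0.001,0.007,0.097],
  [0.001,0.007,0.097],
], spin=[0,0,0,0,0,0,0,0,0,0,0,0], fingers=[0.085,0.085,0.085,0.085,0.085,0.085,0.07,0.06,0.05,0.04,0.04,0.04])

```text
time: 16.15
ee_pos: [0.4994, 0.2644, 0.0368]
orientation: [[0.139, 0.99, -0.001], [0.99, -0.139, 0.001], [0.001, -0.001, -1.0]]
wrist_force: [-11.5, 0.7, 13.2]
opening: 0.0483
grip_force: 59.6
```

```bash
python3 go.py .558 -.1843 .11
```

```text
16.15 [0.49939863 0.26439919 0.0368017 ] slide [-0.4361  0.1204 -0.0738] yangle -8.0
```

>>> carry_out([
  [0,0,-0.01],
  [0,0,-0.04],
  [0,0,-0.078],
  [-0.03,0.008,-0.078],
  [-0.07,0.019,-0.078],
  [-0.11,0.03,-0.078],
  [-0.15,0.041,-0.078],
  [-0.19,0.052,-0.078],
  [-0.23,0.063,-0.078],
  [-0.27,0.074,-0.078],
  [-0.31,0.085,-0.078],
  [-0.35,0.097,-0.078],
], spin=[0,0,0,0.5,1,1.5,2,2.7,2.7,2.7,2.7,2.7], fingers=[0.04,0.04,0.04,0.04,0.04,0.04,0.04,0.04,0.04,0.04,0.04,0.04])

```text
time: 17.35
ee_pos: [0.5476, -0.0981, 0.1148]
orientation: [[0.186, 0.982, 0.001], [0.982, -0.186, -0.0], [-0.0, 0.001, -1.0]]
wrist_force: [0.3, 0.2, -1.4]
opening: 0.0481
grip_force: 62.3
```

```bash
python3 go.py .558 -.1843 .11
```

```text
17.35 [ 0.54757271 -0.09808951  0.11479695] slide [-0.0828  0.0263  0.0048] yangle -10.74
```

>>> carry_out([
  [-0.035,0.011,0],
  [-0.065,0.02,0],
  [-0.084,0.026,0],
  [-0.084,0.026,0],
  [-0.084,0.026,0],
  [-0.084,0.026,0],
], spin=[0,0,0,0,0,0], fingers=[0.04,0.04,0.04,0.04,0.04,0.04])

```text
time: 17.95
ee_pos: [0.5572, -0.1829, 0.1141]
orientation: [[0.186, 0.983, 0.0], [0.983, -0.186, 0.0], [0.0, 0.0, -1.0]]
wrist_force: [0.1, -0.5, -1.3]
opening: 0.0482
grip_force: 62.3
```

```bash
python3 wl.py w6|grep green;python3 go.py .558 -.1843 .0368
```

```text
green 2423 [233. 248.] med [ 0.5061 -0.171   0.0257] [ 0.4926 -0.2017  0.0206] [ 0.5195 -0.1461  0.0307]
green 2343 [404. 247.] med [ 0.6102 -0.1896  0.0259] [ 0.5987 -0.2194  0.0208] [ 0.623  -0.1656  0.0307]
green 11970 [318. 373.] med [ 0.5574 -0.1845  0.1548] [ 0.534  -0.2025  0.1412] [ 0.5803 -0.1685  0.158 ]
18.0 [ 0.55724732 -0.18276396  0.11407561] slide [-0.0014  0.001   0.0773] yangle -10.68
```

>>> carry_out([
  [0,0.001,0.035],
  [0,0.001,0.06],
  [0,0.001,0.07],
  [0,0.001,0.075],
  [0,0.001,0.077],
  [0,0.001,0.079],
  [0,0.001,0.079],
  [0,0.001,0.079],
], spin=[0,0,0,0,0,0,0,0], fingers=[0.04,0.04,0.04,0.04,0.04,0.04,0.04,0.04])

```text
time: 18.8
ee_pos: [0.5584, -0.1835, 0.0369]
orientation: [[0.186, 0.983, 0.001], [0.983, -0.186, 0.0], [0.0, 0.001, -1.0]]
wrist_force: [-11.5, 5.8, 18.6]
opening: 0.0483
grip_force: 64.3
```

>>> carry_out([
  [0,0,0],
  [0,0,0],
  [0,0,0],
  [0,0,0],
  [0,0,0],
  [0,0,0],
  [0,0,-0.01],
  [0,0,-0.04],
  [0,0,-0.08],
  [0,0,-0.12],
  [0,0,-0.16],
  [0,0,-0.16],
], spin=[0,0,0,0,0,0,0,0,0,0,0,0], fingers=[0.052,0.058,0.066,0.075,0.085,0.085,0.085,0.085,0.085,0.085,0.085,0.085])

```text
time: 20.0
ee_pos: [0.5603, -0.1845, 0.2011]
orientation: [[0.186, 0.982, 0.008], [0.982, -0.186, -0.003], [-0.001, 0.008, -1.0]]
wrist_force: [0.1, 0.3, -0.4]
opening: 0.0849
grip_force: 0.0
```

```bash
python3 wl.py w7 |grep green;python3 go.py .509 .3265 .20
```

```text
green 1535 [250. 222.] med [ 0.5063 -0.1741  0.0261] [ 0.493  -0.2039  0.0206] [ 0.5195 -0.1462  0.0308]
green 1540 [376. 222.] med [ 0.6095 -0.1938  0.0261] [ 0.5963 -0.2236  0.0206] [ 0.6231 -0.1661  0.0309]
green 2785 [313. 239.] med [ 0.5577 -0.1856  0.0775] [ 0.5335 -0.2035  0.0612] [ 0.5817 -0.1681  0.0813]
20.05 [ 0.5595333  -0.1842134   0.19821357] slide [ 0.4924 -0.1448 -0.0029] yangle -10.74
```

Green is seated. Last is blue.

>>> carry_out([
  [0.03,-0.009,0],
  [0.07,-0.021,0],
  [0.115,-0.034,0],
  [0.16,-0.047,0],
  [0.205,-0.06,0],
  [0.25,-0.074,0],
  [0.295,-0.087,0],
  [0.34,-0.1,0],
  [0.385,-0.113,0],
  [0.43,-0.127,0],
  [0.475,-0.14,0],
  [0.492,-0.145,0],
], spin=[0,-0.5,-1,-1.5,-2,-2.7,-2.7,-2.7,-2.7,-2.7,-2.7,-2.7], fingers=[0.085,0.085,0.085,0.085,0.085,0.085,0.085,0.085,0.085,0.085,0.085,0.085])

```text
time: 21.25
ee_pos: [0.5059, 0.3301, 0.1939]
orientation: [[0.137, 0.991, -0.001], [0.991, -0.137, -0.0], [-0.0, -0.001, -1.0]]
wrist_force: [0.8, -0.5, -0.1]
opening: 0.0851
grip_force: 0.0
```

>>> carry_out([
  [0,0,0],
  [0,0,0.03],
  [0,0,0.06],
  [0,0,0.06],
], spin=[0,0,0,0], fingers=[0.085,0.085,0.085,0.085])

```text
time: 21.65
ee_pos: [0.5056, 0.3241, 0.1312]
orientation: [[0.141, 0.99, -0.005], [0.99, -0.141, -0.004], [-0.004, -0.005, -1.0]]
wrist_force: [0.5, -1.0, 0.0]
opening: 0.0851
grip_force: 0.0
```

```bash
python3 go.py .509 .3265 .033
```

```text
21.65 [0.50560535 0.32406728 0.1311665 ] slide [0.0033 0.0035 0.0981] yangle -8.1
```

>>> carry_out([
  [0.002,0.002,0.01],
  [0.002,0.002,0.04],
  [0.002,0.002,0.07],
  [0.002,0.002,0.087],
  [0.002,0.002,0.098],
  [0.002,0.002,0.098],
  [0.002,0.002,0.098],
  [0.002,0.002,0.098],
  [0.002,0.002,0.098],
  [0.002,0.002,0.098],
  [0.002,0.002,0.098],
  [0.002,0.002,0.098],
], spin=[0,0,0,0,0,0,0,0,0,0,0,0], fingers=[0.085,0.085,0.085,0.085,0.085,0.085,0.07,0.06,0.05,0.04,0.04,0.04])

```text
time: 22.85
ee_pos: [0.5093, 0.3289, 0.038]
orientation: [[0.139, 0.99, -0.0], [0.99, -0.139, 0.001], [0.001, -0.0, -1.0]]
wrist_force: [-7.4, -0.1, 11.3]
opening: 0.0483
grip_force: 59.9
```

```bash
python3 go.py .5457 -.249 .11
```

```text
22.85 [0.50930337 0.32888685 0.03798828] slide [-0.5671  0.1166 -0.0727] yangle -8.01
```

>>> carry_out([
  [0,0,-0.01],
  [0,0,-0.04],
  [0,0,-0.08],
  [-0.03,0.006,-0.08],
  [-0.07,0.014,-0.08],
  [-0.11,0.023,-0.08],
  [-0.15,0.031,-0.08],
  [-0.195,0.04,-0.08],
  [-0.24,0.05,-0.08],
  [-0.285,0.059,-0.08],
  [-0.33,0.068,-0.08],
  [-0.375,0.077,-0.08],
], spin=[0,0,0,0.5,1,1.5,2,2.7,2.7,2.7,2.7,2.7], fingers=[0.04,0.04,0.04,0.04,0.04,0.04,0.04,0.04,0.04,0.04,0.04,0.04])

```text
time: 24.05
ee_pos: [0.5336, -0.0557, 0.1178]
orientation: [[0.186, 0.983, 0.001], [0.983, -0.186, -0.0], [0.0, 0.001, -1.0]]
wrist_force: [1.3, 1.3, -1.6]
opening: 0.0485
grip_force: 62.6
```

```bash
python3 go.py .5457 -.249 .116
```

```text
24.05 [ 0.53358106 -0.05568634  0.11782765] slide [-0.1877  0.0479  0.0019] yangle -10.73
```

>>> carry_out([
  [-0.04,0.01,0],
  [-0.08,0.02,0],
  [-0.12,0.03,0],
  [-0.155,0.039,0],
  [-0.18,0.046,0],
  [-0.188,0.048,0],
  [-0.188,0.048,0],
  [-0.188,0.048,0],
], spin=[0,0,0,0,0,0,0,0], fingers=[0.04,0.04,0.04,0.04,0.04,0.04,0.04,0.04])

```text
time: 24.85
ee_pos: [0.5456, -0.2466, 0.1171]
orientation: [[0.186, 0.983, 0.0], [0.983, -0.186, 0.0], [0.0, 0.0, -1.0]]
wrist_force: [0.3, 0.5, -2.0]
opening: 0.0485
grip_force: 62.6
```

```bash
python3 wl.py w8|grep blue;python3 go.py .5457 -.249 .037
```

```text
blue 2444 [234. 249.] med [ 0.4938 -0.2361  0.0257] [ 0.4801 -0.2667  0.0206] [ 0.5072 -0.2109  0.0305]
blue 2413 [402. 249.] med [ 0.5978 -0.2553  0.0258] [ 0.5861 -0.2881  0.0206] [ 0.6107 -0.2305  0.0307]
blue 11735 [318. 374.] med [ 0.5455 -0.2493  0.1565] [ 0.522  -0.2676  0.1426] [ 0.5685 -0.2333  0.1597]
24.9 [ 0.54561469 -0.24631215  0.11699429] slide [-0.0026  0.0006  0.08  ] yangle -10.69
```

>>> carry_out([
  [0,0,0.035],
  [0,0,0.06],
  [0,0,0.071],
  [0,0,0.076],
  [0,0,0.078],
  [0,0,0.08],
  [0,0,0.08],
  [0,0,0.08],
], spin=[0,0,0,0,0,0,0,0], fingers=[0.04,0.04,0.04,0.04,0.04,0.04,0.04,0.04])

```text
time: 25.7
ee_pos: [0.5462, -0.2474, 0.0385]
orientation: [[0.186, 0.983, 0.002], [0.983, -0.186, -0.0], [0.0, 0.002, -1.0]]
wrist_force: [-4.3, 3.9, 9.5]
opening: 0.0485
grip_force: 63.5
```

>>> carry_out([
  [0,0,0],
  [0,0,0],
  [0,0,0],
  [0,0,0],
  [0,0,0],
  [0,0,0],
  [0,0,-0.01],
  [0,0,-0.04],
  [0,0,-0.08],
  [0,0,-0.12],
  [0,0,-0.16],
  [0,0,-0.16],
], spin=[0,0,0,0,0,0,0,0,0,0,0,0], fingers=[0.052,0.058,0.066,0.075,0.085,0.085,0.085,0.085,0.085,0.085,0.085,0.085])

```text
time: 26.9
ee_pos: [0.5477, -0.2483, 0.2031]
orientation: [[0.186, 0.982, 0.008], [0.982, -0.186, -0.004], [-0.002, 0.008, -1.0]]
wrist_force: [0.9, -0.1, 0.4]
opening: 0.0855
grip_force: 0.0
```

>>> carry_out([
  [-0.04,0,-0.03],
  [-0.08,0,-0.05],
  [-0.1,0,-0.05],
  [-0.1,0,-0.05],
  [-0.1,0,-0.05],
  [-0.1,0,-0.05],
], spin=[0,0,0,0,0,0], fingers=[0.085,0.085,0.085,0.085,0.085,0.085])

```text
time: 27.5
ee_pos: [0.527, -0.3446, 0.2461]
orientation: [[0.186, 0.983, -0.001], [0.983, -0.186, 0.001], [0.001, -0.001, -1.0]]
wrist_force: [-0.6, -0.1, 0.3]
opening: 0.0852
grip_force: 0.0
```

```bash
python3 wl.py w9
```

```text
27.5 [ 0.52696931 -0.34461256  0.24614025] [-5.79250494e-01  4.99613461e-01  4.11213557e-01  1.48353208e+00
  2.03859695e-04  1.17819902e+00]
yellow 1388 [262. 179.] med [ 0.4815 -0.3042  0.0259] [ 0.4676 -0.3342  0.0204] [ 0.4947 -0.2763  0.0307]
yellow 1383 [375. 180.] med [ 0.5845 -0.3239  0.0261] [ 0.5713 -0.354   0.0206] [ 0.5984 -0.2956  0.0311]
yellow 2417 [318. 188.] med [ 0.5328 -0.3156  0.0774] [ 0.5083 -0.3343  0.0597] [ 0.5571 -0.2973  0.0813]
green 1403 [256.  30.] med [ 0.5047 -0.1814  0.0259] [ 0.4921 -0.2051  0.0206] [ 0.5169 -0.1585  0.0309]
green 1736 [318.  13.] med [ 0.5558 -0.1925  0.0772] [ 0.5329 -0.2036  0.0625] [ 0.5797 -0.1797  0.0815]
green 1421 [381.  30.] med [ 0.6082 -0.2013  0.0259] [ 0.5956 -0.2249  0.0208] [ 0.6209 -0.1792  0.031 ]
blue 1561 [259. 104.] med [ 0.4937 -0.2395  0.0261] [ 0.4801 -0.2695  0.0205] [ 0.5071 -0.2115  0.0309]
blue 1567 [378. 104.] med [ 0.5969 -0.2592  0.026 ] [ 0.5838 -0.2891  0.0206] [ 0.6103 -0.2312  0.031 ]
blue 2793 [319. 100.] med [ 0.5455 -0.2501  0.0774] [ 0.5214 -0.2688  0.0608] [ 0.5696 -0.2322  0.0816]
```

View pics/w9.png

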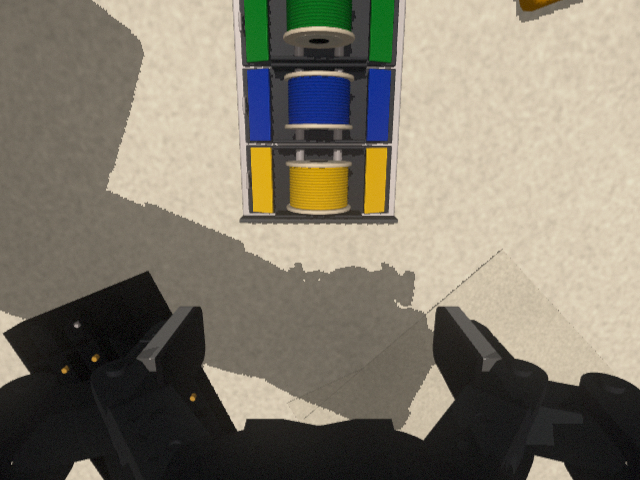

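The last view shows green (318,13), blue (319,100) and yellow (318,188) each seated between labels of their own colour, all with winding tops at .081. Red was checked after it was placed. The arm is clear, so I'm handing in.

```bash
python3 -c "
from workcell import *
print(finish_job())"
```

```text
the job is handed in; nothing more can be done
None
```

All four reels are seated in the dispenser lanes of their own colour, each measured within about 2 mm of its lane's middle, and the job was handed in at about 27.5 s; the judge's result was not shown.

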